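# Re-clamp a gas filter fully home in the bench locking pliers

## Robot

A 6-joint arm with a two-finger parallel gripper is mounted at the origin on a cart in front of the work surface, level with it; the furniture and walls round the work are solid. World frame = base frame: x ahead of the robot, y to its left, z up, the work surface at z = 0. Lengths are in m, angles in degrees, forces in N, time in s.
With the tool pointing down it reaches from about 0.25 to 0.725 m from the base axis. Payload 9.7 kg.
Tool frame: the origin (TCP) lies at the centre of the arm's flange, where the gripper is bolted on; the fingertips stand 173 mm ahead of it and the grasp point (between the pads) lies bot.grip_depth ahead of it (bot.grip_depth is the distance from the TCP to the grasp point, in m); z points along the fingers, y is the direction in which the jaws open and shut (so a half turn about z gives the same grasp; the last joint's range is limited). The gripper opens to 85 mm and grips with 20 to 120 N. Pads are 22 mm wide; open, the fingers measure 114 mm over their backs; the gripper's body (76 mm by 85 mm) begins 54 mm behind the grasp point. The pads swing forward as they close: fully open they stand 13 mm farther back than shut.
Start: joints at [73.969, 4.979, 10.078, 95.1, 0, 90], TCP at [0.152, 0.529, 0.405] pointing down, gripper open.
Joint ranges: [-179.16, 179.16], [-48.56, 103.87], [-65.8, 70.77], [-126.05, 130.52], [-82.76, 87.17], [-180, 180]. Speed limits (degrees/s): [127.2, 127.2, 147.25, 180, 180, 180].

## Interface

Orientations are given as [roll, pitch, yaw] about the fixed x, y, z axes, in that order (R = Rz(yaw) Ry(pitch) Rx(roll)).
In Python, from workcell import status, viewer, bot gives the robot as it stands. The module is installed in compiled form; this text tells all that it offers.
- The arm moves only by the tool move_arm, never from a script. Its argument "commands" is a list of rows, each an object with "claw": the gripper's target within -1 to 1 (fully open at 1, half-way at 0, shut at -1); "travel": the shift along the tool's x, y, z in cm, a list of three; "turn": the turn about the tool's z in degrees. A call has 1 to 5 rows; each row shifts and turns the commanded pose from where the row before left it, along the tool's axes as they then stand; what a row does not reach is not made up. A row lasts 1/12 s, in which the tool goes at most 41.7 mm and 7.16 degrees, less where a joint would pass 70% of its speed; a pose out of reach is approached as far as the arm can. A call is refused whole if a number of a shift passes 4.17 or a number of a turn 7.16, either way. A call with a gripper value outside its range is refused whole. The fingers move at their own pace and stop on an object; "squeeze" is the grip in N (left out, the last holds). Time passes only in rows, so rows that do not move let the fingers close. It gives the time, the measured TCP pose, the force and the opening at its end, in the units of the state.
- status.get_obs(): the state, without advancing time (a new reading comes with each control period).
- viewer.camera(name): name is "scene" or "top"; returns the picture (420x560x3 uint8, blue, green, red); there is no depth.
- viewer.camera_params(name): a dict with "camera_matrix" (3x3 intrinsics, pixels), "D" ([k1, k2, p1, p2, k3] as OpenCV has them; the pictures are not rectified), "xyz" and "rotation" of the camera in the world. Camera axes: x right, y up, looking along -z (the intrinsics and any distortion apply to the point x, -y, -z); pixel columns grow to the right and rows downward; lengths in m; the calibration is good to about 2 mm. A picture is of the moment at which its call begins. camera_params takes no time and is no camera call.
- bot.job_done(): hands the job in, once; it reports no verdict.
The state is a dict: "time": time; "q": joint angles; "qd": joint speeds; "joint_efforts": joint torques, N m; "ee_pos": TCP position; "tcp_rot": TCP orientation; "wrist_force": force on the tool from outside, world axes, zero at the start; "torque": the same for the moment, N m; "opening": finger opening in m.
Only numpy, scipy, OpenCV 4.12 (cv2) and the standard library are available. Lean on these libraries where they do the work, as an engineer would, in place of code of your own. Each camera call takes 0.05 s, during which the arm holds its last target.

## Task

The blue gas filter was clamped too far out in the bench-mounted locking pliers. Without shifting the filter while it is still clamped, flick the red release lever so that the pliers spring open, then push the filter fully home against the end stop, and squeeze the two handles together until they lock over centre on it again. Leave the things lying around where they are.

Things in the scene. Friction and masses are not known exactly. Their poses are not given: they have to be found in the camera images.
- clamp: Locking pliers lying flat on a fixed dark steel base plate (12 mm thick, x -60..155, y -40..72). Origin: on the worktop below the inner face of the end stop, midway between the closed jaws. x points out of the jaw mouth (handles at -x), y to the moving jaw and handle, z up. Flat jaws x 0..55, tops at z 42, faces at y -15 (fixed) and +15 (moving; +23 open). Grey cover x -33..1, 60 mm high.
- stop_face (a point): Centre of the steel end stop's inner face, on the channel's axis (clamp x = 0, y = 0), 27 mm above the worktop; axes as the clamp's. The stop is 50 mm wide in y and reaches up to z 44. The filter slides toward it on the base plate's top (z 12), past two low rails beyond the jaws (tops z 22, inner faces y -19.5 and +27, x 62..122).
- fixed_handle_grip (a point): Middle of the green sleeve of the fixed handle, 40 mm above the worktop; axes as the clamp's. The handle is a bar along the clamp's x, 9-10 mm thick in y, 20 mm high (z 30..50), ending 11 mm behind this point. Nothing but the worktop lies under the handles.
- handle_grip (a point): Middle of the green sleeve of the moving handle, 40 mm above the worktop: where to squeeze, opposite fixed_handle_grip; the axes turn with the handle. Bar 9-10 mm thick, 20 mm high (z 30..50), ending 16 mm behind this point. Over the outer faces the two handles span 38 mm here when locked and about 64 mm when open.
- handle (a joint): Moving handle: 0 = locked against its stop, grows as it opens, 0.32 = fully open. Vertical pivot at clamp x = -30, y = +18, 79 mm from handle_grip. Dead centre is at 0.07: with the filter in the jaws, a handle below that is pulled to 0 and stays locked, above that it springs open. Squeezing it shut takes about 10 N at handle_grip. With empty jaws it does not stay shut.
- release (a joint): Angle of the red release lever relative to the moving handle that carries it: 0 = at rest (light return spring), up to 0.5 when its tip is pushed in the clamp's +y, away from the fixed handle. 0.12 is free play, then it forces the locked handle open past dead centre (about 2 N, 15 to 25 mm of tip travel in all). Vertical pivot on top of the moving handle, at clamp x = -75, y = +12 when locked.
- release_tip (a point): Centre of the release lever's upright paddle, which stands free behind the ends of both handles (clamp x = -158, y = +12, 42 mm above the worktop when locked). Paddle: 34 mm along x, 6 mm thick in y, from z 27 to z 57. Push it on its inner (-y) face. Axes turn with the lever; parallel to the clamp's at rest.
- gas_filter: Loose in-line gas filter, 0.3 kg: blue square body 66 x 30 x 30 mm with a round steel nut (22 mm across, 12 mm long) on each end, 90 mm long overall. Origin: middle of its underside, 12 mm above the worktop as it lies on the base plate. Its x axis lies along its length and points out of the jaw mouth.
- filter_inner_end (a point): Centre of the filter's end that faces the stop, on its axis (15 mm above its underside); when home it touches stop_face. At the start it is 15 to 32 mm away from it.
- filter_outer_end (a point): Centre of the filter's other end, a flat nut face 22 mm across, 27 mm above the worktop, sticking out of the jaw mouth: push it here toward the stop.
- ptfe_tape: Bystander: white reel of tape lying flat, 50 mm across, 16 mm high; origin at the centre of its underside. To be left alone.
- septa_jar: Bystander: small jar with a green lid, 39 mm across, 47 mm high; origin at the centre of its underside. To be left alone.
- tube_union: Bystander: brass tube fitting, 16 x 36 x 14 mm; origin at the centre of its underside. To be left alone.
- wrench_b: Bystander: steel spanner lying flat, 27 x 141 x 6 mm; origin at the centre of its underside. To be left alone.

How it is judged (in metres and radians):
On the way, in this order (a step that is already met when the one before it is completed fails the run):
1. the red release lever is pressed while the handle is still locked and the filter has not been shifted (value of joint release above 0.05 rad and value of joint handle below 0.07 rad and distance of gas_filter from where it was at the start of the episode below 0.006 m).
2. the pliers are open, the filter still short of the stop (value of joint handle above 0.25 rad and x of filter_inner_end in the frame of clamp above 0.006 m), for 0.1 s.
3. the filter is pushed home against the stop with the pliers open (value of joint handle above 0.2 rad and x of filter_inner_end in the frame of clamp below 0.003 m), for 0.1 s.
At the end, for the whole second after the job is handed in: The handle is locked past dead centre (joint below 0.03), the release lever is back at rest, and the filter lies flat on the base plate, squarely gripped between the jaws (over 15 N), its inner end within 3 mm of the end stop, at rest (value of joint handle below 0.03 rad and value of joint release below 0.1 rad and x of filter_inner_end in the frame of clamp between -0.003 and 0.003 m and y of filter_inner_end in the frame of clamp between -0.004 and 0.004 m and height (world z) of gas_filter below 0.016 m and angle between the x axis of gas_filter and the x axis of clamp, either way round below 0.06 rad and contact force between clamp and gas_filter above 15 N and linear speed of gas_filter below 0.01 m/s); the robot touches nothing.
It fails at once if a bystander was pushed more than 3 cm (distance of any of ptfe_tape, septa_jar, tube_union, wrench_b from where it was at the start of the episode above 0.03 m).
It also fails if it takes over 50 s, if anything falls off the work surface, if the arm or the gripper's body presses on something with over 40 N, if the wrist force passes 120 N, or if a joint passes its speed limit or range.

## Working session

There is one attempt and no reset: what is moved stays moved. The work goes in short steps, Python scripts to look and compute and a tool call to move; the robot and the scene stay as the last step left them, time stands still between calls to the robot, and variables do not carry over. Pictures are saved under pics/ and viewed, and the job is handed in when it is done.

Besides the shell and the picture viewer there is one more tool, called after "Request:" by a JSON object that holds its "fn" and its "kwargs", one argument or row to a line. move_arm: Moves the arm, as the interface text tells. Its arguments: {"type":"object","properties":{"commands":{"type":"array"},"squeeze":{"type":"number"}},"required":["commands"]}

```bash
mkdir -p pics; python3 - <<'E'
from workcell import status, viewer, bot
import cv2
print(status.get_obs(), bot.grip_depth)
for n in("scene","top"):
    cv2.imwrite(f"pics/{n}0.png",viewer.camera(n)); print(n,viewer.camera_params(n))
E
```

```text
{'time': 0.0, 'q': array([ 7.39677623e+01,  5.01156226e+00,  1.00338844e+01,  9.50992959e+01,
       -5.72676715e-04,  9.00013072e+01]), 'qd': array([-0.00240001, -0.01420576, -0.00988276, -0.11317716,  0.03481536,
       -0.03839236]), 'joint_efforts': array([-7.84336316e-04, -5.20379233e+01,  4.64814019e+01,  1.56145217e-02,
       -4.10439554e-05,  1.09933033e-06]), 'ee_pos': array([0.15189979, 0.52861075, 0.40397337]), 'tcp_rot': array([-1.79923026e+02,  5.74432362e-04,  1.63966456e+02]), 'wrist_force': array([-0.66358572,  0.89623384, -0.30335295]), 'torque': array([ 0.03136962, -0.01197717,  0.01600503]), 'opening': 0.0853394062664229} 0.1547
scene {'camera_matrix': array([[521.49006313,   0.        , 278.32627564],
       [  0.        , 521.49006313, 209.41077031],
       [  0.        ,   0.        ,   1.        ]]), 'D': array([0.06076927, 0.        , 0.        , 0.        , 0.        ]), 'xyz': array([-0.1092428 , -0.73690106,  0.57891001]), 'rotation': array([ 64.92057511,  -0.34323149, -35.57063027])}
top {'camera_matrix': array([[468.80028343,   0.        , 279.52443974],
       [  0.        , 468.80028343, 204.90845032],
       [  0.        ,   0.        ,   1.        ]]), 'D': array([-0.00033921,  0.        ,  0.        ,  0.        ,  0.        ]), 'xyz': array([0.40163631, 0.14678504, 1.04974985]), 'rotation': array([  8.64395281,  -0.18333823, -88.99657191])}
```

View pics/scene0.png

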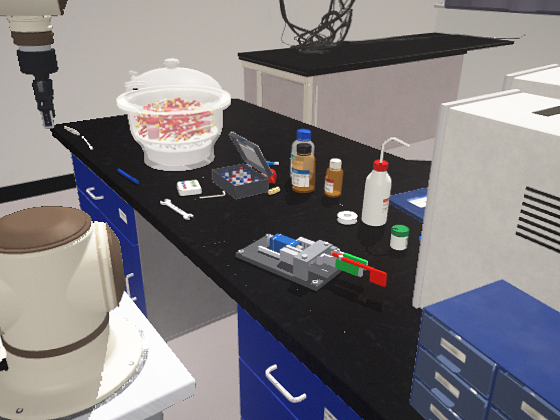

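View pics/top0.png

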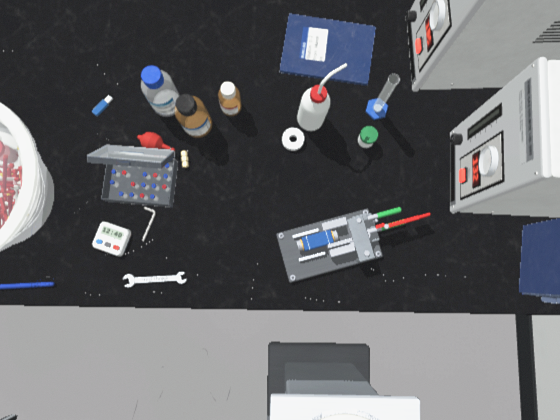

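```bash
cat > h.py <<'E'
import numpy as np, cv2
from scipy.spatial.transform import Rotation as R
from workcell import status, viewer, bot
def cam(n):
    p=viewer.camera_params(n); return p['camera_matrix'],p['D'],p['xyz'],R.from_euler('xyz',p['rotation'],degrees=True).as_matrix()
def ray(n,uv):
    K,D,c,M=cam(n); q=cv2.undistortPoints(np.array(uv,float).reshape(-1,1,2),K,D).reshape(-1,2)
    return c,np.c_[q[:,0],-q[:,1],-np.ones(len(q))]@M.T
def onz(n,uv,z):
    c,d=ray(n,uv); return c+d*((z-c[2])/d[:,2])[:,None]
def proj(n,P):
    K,D,c,M=cam(n); q=(np.atleast_2d(P)-c)@M; q=q*[1,-1,-1]
    return cv2.projectPoints(q,np.zeros(3),np.zeros(3),K,D)[0].reshape(-1,2)
def tri(uvt,uvs):
    a,d=ray('top',uvt);b,e=ray('scene',uvs);d=d[0];e=e[0]
    s=np.linalg.lstsq(np.c_[d,-e],b-a,rcond=None)[0]; return a+d*s[0],b+e*s[1]
E
python3 - <<'E'
import cv2
a=cv2.imread('pics/top0.png')[195:295,265:440]; cv2.imwrite('pics/top0c.png',cv2.resize(a,None,fx=4.5,fy=4.5,interpolation=cv2.INTER_CUBIC))
a=cv2.imread('pics/scene0.png')[220:300,225:400]; cv2.imwrite('pics/scene0c.png',cv2.resize(a,None,fx=4.5,fy=4.5,interpolation=cv2.INTER_CUBIC))
E
```

```text
(no output)
```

View pics/top0c.png

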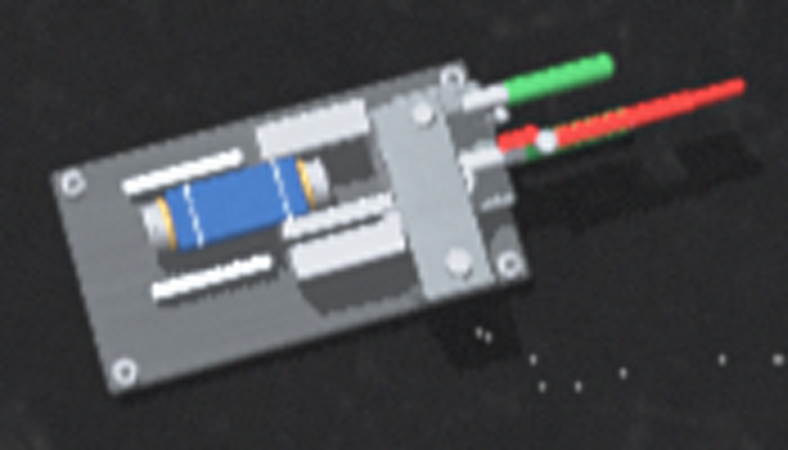

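View pics/scene0c.png

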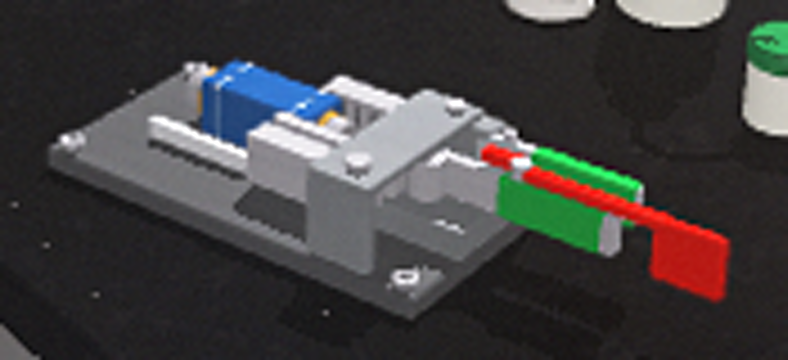

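```bash
cat >> h.py <<'E'
def crop2px(c,o): return np.array(o)+(np.array(c,float)+.5)/4.5-.5
E
python3 - <<'E'
from h import *
px=crop2px([(52,173),(462,63),(528,277),(112,393)],(265,195))
W=onz('top',px,.012)[:,:2]; L=np.array([(155,-40),(-60,-40),(-60,72),(155,72)])/1000.
print(W)
w0,l0=W.mean(0),L.mean(0)
H=(L-l0).T@(W-w0); yaw=np.arctan2(H[0,1]-H[1,0],H[0,0]+H[1,1])
c,s=np.cos(yaw),np.sin(yaw); Rm=np.array([[c,-s],[s,c]]); o=w0-Rm@l0
print('yaw',np.degrees(yaw),'o',o,'res mm',1000*(L@Rm.T+o-W))
# scene check
px=crop2px([(50,155),(412,318)],(225,220)); q=onz('scene',px,.012)[:,:2]; print('scene corners ->clamp',1000*(q-o)@Rm)
np.savez('clamp.npz',yaw=yaw,o=o)
cl=lambda P:1000*(P[:,:2]-o)@Rm
# filter body ends top z .042, nuts at z~.027+.011
img=cv2.imread('pics/top0.png'); hsv=cv2.cvtColor(img,cv2.COLOR_BGR2HSV)
m=cv2.inRange(hsv,(95,120,60),(125,255,255)); m[:200]=0;m[260:]=0;m[:,:280]=0;m[:,360:]=0
m=cv2.morphologyEx(m,cv2.MORPH_CLOSE,np.ones((5,5)))
cs=max(cv2.findContours(m,0,2)[0],key=cv2.contourArea); b=cv2.boxPoints(cv2.minAreaRect(cs)); print(b, cl(onz('top',b,.042)))
# red lever
m=cv2.inRange(hsv,(0,150,80),(6,255,255)); m[:200]=0;m[240:]=0;m[:,:370]=0
v,u=np.nonzero(m); print('red u range',u.min(),u.max()); P=cl(onz('top',np.c_[u,v],.057))
k=np.argsort(P[:,0]); print('tip',P[k[:8]],'pv',P[k[-5:]])
for i in range(-175,-60,10):
    s=(P[:,0]>=i)&(P[:,0]<i+10)
    if s.any(): print(i+5,P[s,1].mean().round(1),P[s,1].min().round(1),P[s,1].max().round(1))
m=cv2.inRange(hsv,(50,120,60),(80,255,255)); m[:200]=0;m[240:]=0;m[:,:370]=0
v,u=np.nonzero(m);P=cl(onz('top',np.c_[u,v],.050))
for i in range(-155,-60,10):
    s=(P[:,0]>=i)&(P[:,0]<i+10)&(P[:,1]<0)
    if s.any(): print('g',i+5,P[s,1].mean().round(1),P[s,1].min().round(1),P[s,1].max().round(1),P[s,0].min())
E
```

```text
[[ 0.49613642  0.15257034]
 [ 0.5545852  -0.05026003]
 [ 0.44923768 -0.08147607]
 [ 0.38961699  0.1214566 ]]
yaw 106.26028065840812 o [ 0.50105413 -0.00554725] res mm [[-0.08250364  1.88239825]
 [ 1.66899396 -1.68714667]
 [-0.50345261 -1.83125131]
 [-1.08303771  1.63599973]]
scene corners ->clamp [[145.61388214  73.33695054]
 [-68.97026549  79.21459586]]
[[301.23074 236.84615]
 [329.32303 229.18462]
 [332.99228 242.63847]
 [304.9     250.3    ]] [[103.86837478 -14.81001386]
 [ 40.89863494 -14.8086018 ]
 [ 41.37043082  15.13451557]
 [104.06982795  15.05398743]]
red u range 376 430
tip [[-174.61387249    9.44507204]
 [-173.94580243   11.49856742]
 [-173.21589322    6.8275563 ]
 [-172.54806344    8.88254848]
 [-171.88066688   10.93621082]
 [-171.2137031    12.98854461]
 [-171.14944157    6.26487427]
 [-170.48228571    8.32003351]] pv [[-56.97926094   6.34986176]
 [-56.35215004   8.39497055]
 [-55.55063925   3.74335649]
 [-54.92379052   5.78994921]
 [-54.29734622   7.83522372]]
-170 9.9 6.3 13.9
-160 10.1 6.4 13.7
-150 10.6 6.2 15.0
-140 10.6 5.7 15.4
-130 10.5 5.9 15.2
-120 10.7 5.7 15.5
-110 10.8 7.0 15.3
-100 10.5 5.8 14.6
-90 10.7 6.0 14.7
-80 10.7 6.9 13.6
-70 5.6 2.4 9.1
-60 5.8 2.3 9.5
g -120 -17.2 -20.9 -12.0 -118.59846947154833
g -110 -16.5 -22.0 -10.5 -114.55330514362574
g -100 -16.1 -22.2 -10.3 -104.9275047599443
g -90 -16.7 -22.4 -11.1 -94.52800756179306
g -80 -16.4 -22.2 -10.7 -84.92262909215499
g -70 -16.6 -22.4 -10.9 -74.53129004894686
```

```bash
cat >> h.py <<'E'
_c=np.load('clamp.npz'); yaw=float(_c['yaw']); o=_c['o']; Rm=np.array([[np.cos(yaw),-np.sin(yaw)],[np.sin(yaw),np.cos(yaw)]])
def w(P):
    P=np.atleast_2d(np.array(P,float))/1000; return np.c_[P[:,:2]@Rm.T+o,P[:,2]]
def cl(P): P=np.atleast_2d(P); return np.c_[1000*(P[:,:2]-o)@Rm,1000*P[:,2]]
def overlay(n,img,boxes,crop,out,f=4.5):
    x0,y0,x1,y1=crop; a=cv2.resize(img[y0:y1,x0:x1],None,fx=f,fy=f,interpolation=cv2.INTER_CUBIC)
    for (X0,X1,Y0,Y1,Z0,Z1) in boxes:
        C=[(x,y,z) for x in(X0,X1) for y in (Y0,Y1) for z in (Z0,Z1)]
        p=((proj(n,w(C))+.5-[x0,y0])*f-.5)
        for i in range(8):
            for j in range(i):
                if bin(i^j).count('1')==1: cv2.line(a,tuple(p[i].astype(int)),tuple(p[j].astype(int)),(0,255,255),1)
    cv2.imwrite(out,a)
E
python3 - <<'E'
from h import *
B=[(-60,155,-40,72,0,12),(40,106,-15,15,12,42),(-175,-141,9,15,27,57),(0,55,-15,-15,12,42)]
overlay('top',cv2.imread('pics/top0.png'),B,(265,195,440,295),'pics/ot.png')
overlay('scene',cv2.imread('pics/scene0.png'),B,(225,220,400,300),'pics/os.png')
E
```

```text
(no output)
```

View pics/ot.png

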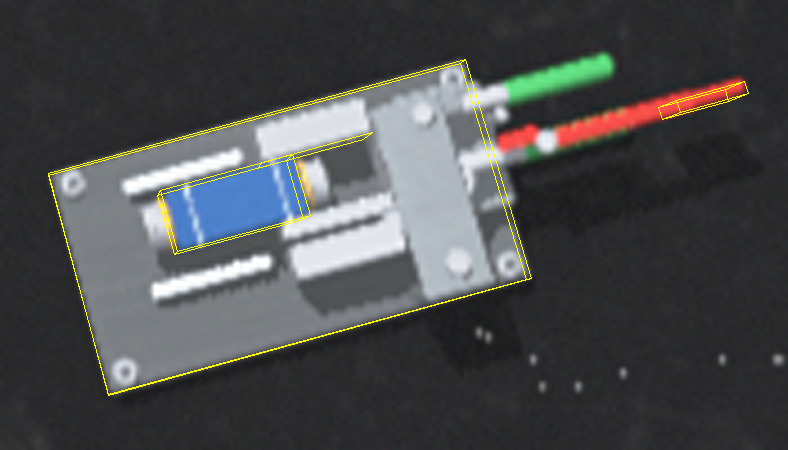

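View pics/os.png

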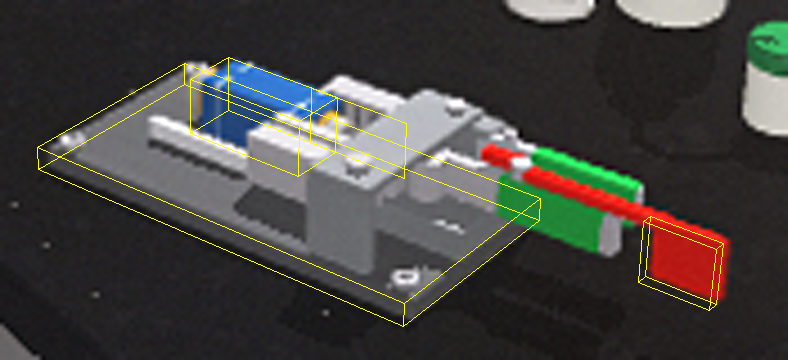

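```bash
python3 - <<'E'
from h import *
print(onz('top',[(452,213),(452,132),(409,22),(418,90)],0), cl(onz('top',[(452,213),(452,132),(409,22),(418,90)],0)))
print(onz('scene',[(415,303)],0))
print(w([(-160,-15,40),(-158,12,40),(-107,0,40),(140,0,27)]))
print(onz('top',[(368,137),(293,139)],.02))
E
```

```text
[[ 0.54976737 -0.24415177  0.        ]
 [ 0.73973481 -0.25133769  0.        ]
 [ 1.01272647 -0.15799127  0.        ]
 [ 0.84081164 -0.1750564   0.        ]] [[-242.70001395   20.04487471    0.        ]
 [-302.789623   -160.31172744    0.        ]
 [-289.61510869 -448.52074361    0.        ]
 [-257.86125124 -278.70431097    0.        ]]
[[ 0.58245382 -0.21969733  0.        ]]
[[ 0.56025433 -0.15494717  0.04      ]
 [ 0.53377433 -0.16058721  0.04      ]
 [ 0.53101426 -0.10826721  0.04      ]
 [ 0.46185395  0.1288527   0.027     ]]
[[ 0.71796037 -0.05213394  0.02      ]
 [ 0.71011032  0.11829035  0.02      ]]
```

Request:
{"fn": "move_arm", "kwargs": {
  "commands": [
    {"claw": -1, "travel": [0, 0, 0], "turn": 7},
    {"claw": -1, "travel": [0, 0, 0], "turn": 7},
    {"claw": -1, "travel": [0, 0, 0], "turn": 7},
    {"claw": -1, "travel": [0, 0, 0], "turn": 7},
    {"claw": -1, "travel": [0, 0, 0], "turn": 7}
  ],
  "squeeze": 40
}}

```text
time: 0.52
ee_pos: [0.1519, 0.5286, 0.4043]
tcp_rot: [-180.0, 0.0, 128.6]
wrist_force: [-0.8, -0.2, 0.5]
opening: 0.0255
```

Request:
{"fn": "move_arm", "kwargs": {
  "commands": [
    {"claw": -1, "travel": [0, 0, 0], "turn": 7},
    {"claw": -1, "travel": [0, 0, 0], "turn": 7},
    {"claw": -1, "travel": [0, 0, 0], "turn": 7},
    {"claw": -1, "travel": [0, 0, 0], "turn": 1.7},
    {"claw": -1, "travel": [0, 0, 0], "turn": 0}
  ]
}}

```text
time: 0.93
ee_pos: [0.1519, 0.5286, 0.4043]
tcp_rot: [-180.0, 0.0, 106.2]
wrist_force: [-0.2, -0.2, -0.4]
opening: -0.0002
```

```bash
cat >> h.py <<'E'
def st():
    s=status.get_obs(); p=s['ee_pos']; r=R.from_euler('xyz',s['tcp_rot'],degrees=True).as_matrix()
    print('t',round(s['time'],2),'tcp',p.round(4),'rot',s['tcp_rot'].round(2),'clamp xyz mm',cl(p).round(1),'F',s['wrist_force'].round(1),'open',round(s['opening'],4),'q',s['q'].round(1)); return p,r
def go(x,y,ztip):  # clamp mm, tip height mm -> travel cm
    p,r=st(); t=w([(x,y,ztip+173)])[0]; print('travel cm',((t-p)@r*100).round(2))
E
python3 -c "
from h import *
go(-150,-18,190)"
```

```text
t 0.93 tcp [0.1519 0.5286 0.4043] rot [-1.7998e+02  4.0000e-02  1.0619e+02] clamp xyz mm [[610.6 185.6 404.3]] F [-0.2 -0.2 -0.4] open -0.0002 q [ 74.    5.   10.1  95.1   0.  147.8]
travel cm [-76.03  20.46   4.17]
```

Request:
{"fn": "move_arm", "kwargs": {
  "commands": [
    {"claw": -1, "travel": [-3.8, 1.0, 0], "turn": 0},
    {"claw": -1, "travel": [-3.8, 1.0, 0], "turn": 0},
    {"claw": -1, "travel": [-3.8, 1.0, 0], "turn": 0},
    {"claw": -1, "travel": [-3.8, 1.0, 0], "turn": 0},
    {"claw": -1, "travel": [-3.8, 1.0, 0], "turn": 0}
  ]
}}

```text
time: 1.35
ee_pos: [0.2534, 0.3586, 0.4045]
tcp_rot: [-180.0, 0.0, 106.4]
wrist_force: [1.0, -0.1, -0.2]
opening: 0.0002
```

Request:
{"fn": "move_arm", "kwargs": {
  "commands": [
    {"claw": -1, "travel": [-3.8, 1.0, 0], "turn": 0},
    {"claw": -1, "travel": [-3.8, 1.0, 0], "turn": 0},
    {"claw": -1, "travel": [-3.8, 1.0, 0], "turn": 0},
    {"claw": -1, "travel": [-3.8, 1.0, 0], "turn": 0},
    {"claw": -1, "travel": [-3.8, 1.0, 0], "turn": 0}
  ]
}}

```text
time: 1.77
ee_pos: [0.3547, 0.19, 0.4047]
tcp_rot: [180.0, -0.0, 106.4]
wrist_force: [1.0, 0.2, 0.1]
opening: 0.0002
```

Request:
{"fn": "move_arm", "kwargs": {
  "commands": [
    {"claw": -1, "travel": [-3.8, 1.0, 0], "turn": 0},
    {"claw": -1, "travel": [-3.8, 1.0, 0], "turn": 0},
    {"claw": -1, "travel": [-3.8, 1.0, 0], "turn": 0},
    {"claw": -1, "travel": [-3.8, 1.0, 0], "turn": 0},
    {"claw": -1, "travel": [-3.8, 1.0, 0], "turn": 0}
  ]
}}

```text
time: 2.18
ee_pos: [0.456, 0.0214, 0.4047]
tcp_rot: [180.0, -0.0, 106.4]
wrist_force: [2.2, 1.4, 0.8]
opening: 0.0
```

Request:
{"fn": "move_arm", "kwargs": {
  "commands": [
    {"claw": -1, "travel": [-3.8, 1.0, 0], "turn": 0},
    {"claw": -1, "travel": [-3.8, 1.0, 0], "turn": 0},
    {"claw": -1, "travel": [-3.8, 1.0, 0], "turn": 0},
    {"claw": -1, "travel": [-2, 1.0, 0], "turn": 0},
    {"claw": -1, "travel": [0, 0, 0], "turn": 0}
  ]
}}

```text
time: 2.6
ee_pos: [0.5334, -0.0973, 0.4031]
tcp_rot: [-179.9, -0.0, 106.2]
wrist_force: [0.1, -1.1, 0.3]
opening: -0.0
```

```bash
python3 - <<'E'
from h import *
go(-150,-18,90)
for n in("scene","top"):
    cv2.imwrite(f"pics/{n}1.png",viewer.camera(n))
p,r=st(); tip=p+r[:,2]*.173; print(tip,proj('top',tip),proj('scene',tip))
E
```

```text
t 2.6 tcp [ 0.5334 -0.0973  0.4031] rot [-179.92   -0.    106.17] clamp xyz mm [[-97.1  -5.4 403.1]] F [ 0.1 -1.1  0.3] open -0.0 q [-10.3   3.9   8.8  94.9  -0.   63.5]
travel cm [-5.29  1.29 14.  ]
t 2.7 tcp [ 0.5317 -0.0946  0.4039] rot [-1.7992e+02 -5.0000e-02  1.0626e+02] clamp xyz mm [[-94.1  -4.5 403.9]] F [ 0.3  0.1 -0.5] open 0.0001 q [-10.1   3.7   8.6  95.    0.   63.6]
[ 0.53144945 -0.09456342  0.23088838] [[415.75285076 204.36904976]] [[357.55151043 174.84628448]]
```

View pics/scene1.png

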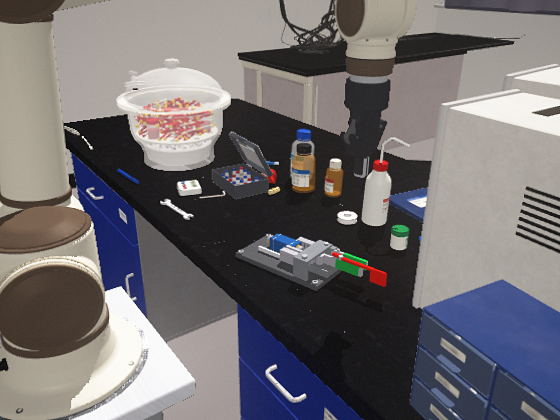

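View pics/top1.png

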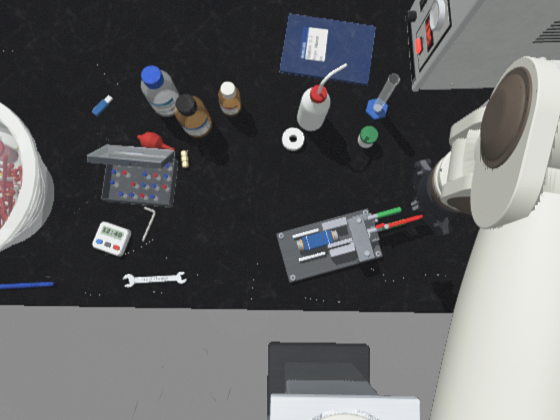

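Request:
{"fn": "move_arm", "kwargs": {
  "commands": [
    {"claw": -1, "travel": [-2.8, 0.7, 0], "turn": 0},
    {"claw": -1, "travel": [-2.8, 0.7, 0], "turn": 0},
    {"claw": -1, "travel": [0, 0, 3.5], "turn": 0},
    {"claw": -1, "travel": [0, 0, 3.5], "turn": 0},
    {"claw": -1, "travel": [0, 0, 3.5], "turn": 0}
  ]
}}

```text
time: 3.12
ee_pos: [0.5604, -0.143, 0.2991]
tcp_rot: [179.9, 0.0, 106.4]
wrist_force: [0.8, -0.1, -0.8]
opening: 0.0
```

Request:
{"fn": "move_arm", "kwargs": {
  "commands": [
    {"claw": -1, "travel": [0, 0, 2], "turn": 0},
    {"claw": -1, "travel": [0, 0, 0], "turn": 0}
  ]
}}

```text
time: 3.28
ee_pos: [0.5591, -0.1424, 0.2749]
tcp_rot: [-179.6, -0.2, 106.4]
wrist_force: [-0.7, -0.4, -0.5]
opening: 0.0002
```

```bash
python3 - <<'E'
from h import *
go(-150,-18,25)
i=viewer.camera("scene"); cv2.imwrite("pics/s2.png",cv2.resize(i[120:320,300:500],None,fx=3,fy=3))
E
```

```text
t 3.28 tcp [ 0.5591 -0.1424  0.2749] rot [-179.64   -0.22  106.39] clamp xyz mm [[-147.6  -17.4  274.9]] F [-0.7 -0.4 -0.5] open 0.0002 q [-14.3   8.3  -0.6  81.5   0.   59.3]
travel cm [-0.27  0.11  7.69]
```

View pics/s2.png

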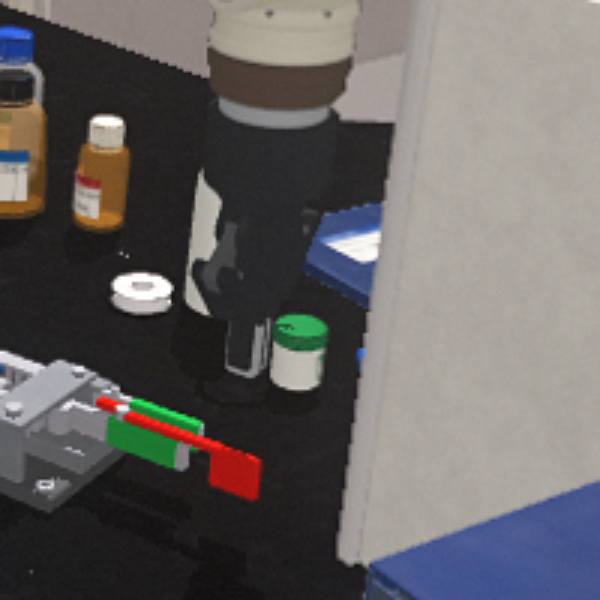

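Request:
{"fn": "move_arm", "kwargs": {
  "commands": [
    {"claw": -1, "travel": [0, 0, 2.5], "turn": 0},
    {"claw": -1, "travel": [0, 0, 2.5], "turn": 0},
    {"claw": -1, "travel": [0, 0, 2], "turn": 0},
    {"claw": -1, "travel": [0, 0, 0.5], "turn": 0},
    {"claw": -1, "travel": [0, 0, 0], "turn": 0}
  ]
}}

```text
time: 3.75
ee_pos: [0.5606, -0.1433, 0.2054]
tcp_rot: [-180.0, -0.0, 106.3]
wrist_force: [-0.7, 0.2, 0.1]
opening: 0.0001
```

```bash
python3 - <<'E'
from h import *
go(-150,-18,25)
i=viewer.camera("scene"); cv2.imwrite("pics/s3.png",cv2.resize(i[120:320,300:500],None,fx=3,fy=3))
i=viewer.camera("top"); cv2.imwrite("pics/t3.png",cv2.resize(i[150:300,300:500],None,fx=4,fy=4))
E
```

```text
t 3.75 tcp [ 0.5606 -0.1433  0.2054] rot [-1.7999e+02 -1.0000e-02  1.0632e+02] clamp xyz mm [[-148.9  -18.6  205.4]] F [-0.7  0.2  0.1] open 0.0001 q [-14.3   9.7  -6.8  73.5   0.   59.3]
travel cm [-0.11 -0.06  0.74]
```

View pics/s3.png

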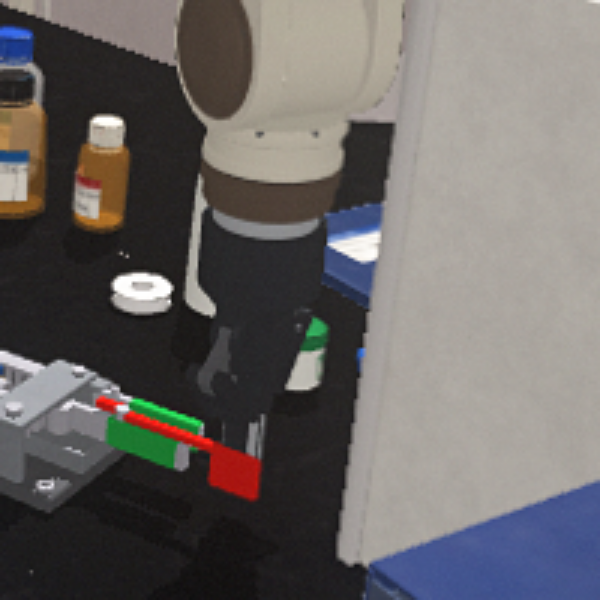

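View pics/t3.png

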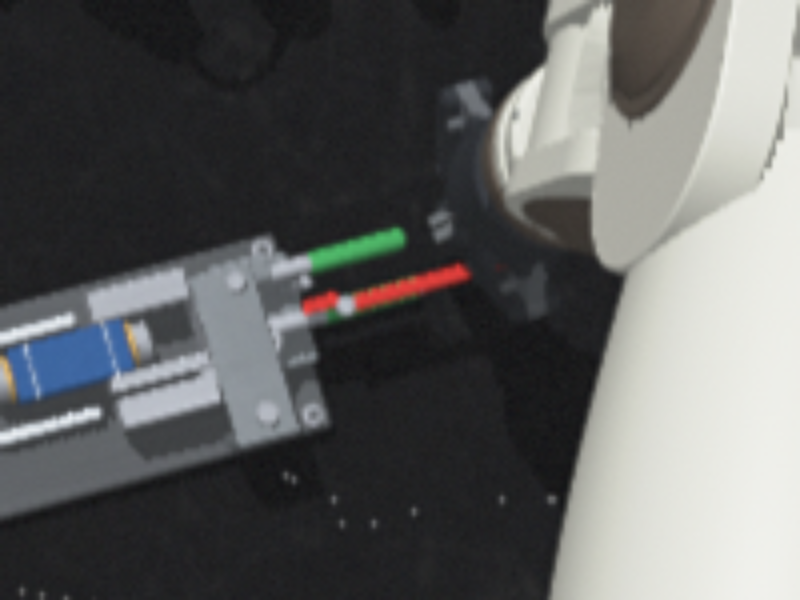

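Request:
{"fn": "move_arm", "kwargs": {
  "commands": [
    {"claw": -1, "travel": [0, 0, 0.6], "turn": 0},
    {"claw": -1, "travel": [0, -0.5, 0], "turn": 0},
    {"claw": -1, "travel": [0, -0.4, 0], "turn": 0},
    {"claw": -1, "travel": [0, -0.4, 0], "turn": 0},
    {"claw": -1, "travel": [0, -0.3, 0], "turn": 0}
  ]
}}

```text
time: 4.27
ee_pos: [0.5448, -0.1485, 0.1991]
tcp_rot: [180.0, 0.0, 106.3]
wrist_force: [-0.2, -0.6, 0.6]
opening: 0.0001
```

Request:
{"fn": "move_arm", "kwargs": {
  "commands": [
    {"claw": -1, "travel": [0, -0.3, 0], "turn": 0},
    {"claw": -1, "travel": [0, -0.3, 0], "turn": 0}
  ]
}}

```text
time: 4.43
ee_pos: [0.5395, -0.15, 0.1992]
tcp_rot: [179.9, 0.0, 106.3]
wrist_force: [4.1, 2.2, 0.2]
opening: -0.0001
```

```bash
python3 - <<'E'
from h import *
st()
i=viewer.camera("scene"); cv2.imwrite("pics/s4.png",cv2.resize(i[200:320,250:420],None,fx=4,fy=4))
i=viewer.camera("top"); cv2.imwrite("pics/t4.png",cv2.resize(i[150:300,300:500],None,fx=4,fy=4))
E
```

```text
t 4.43 tcp [ 0.5395 -0.15    0.1992] rot [1.7991e+02 1.0000e-02 1.0627e+02] clamp xyz mm [[-149.4    3.5  199.2]] F [4.1 2.2 0.2] open -0.0001 q [-15.5   7.4 -10.1  72.4   0.   58.2]
```

View pics/s4.png

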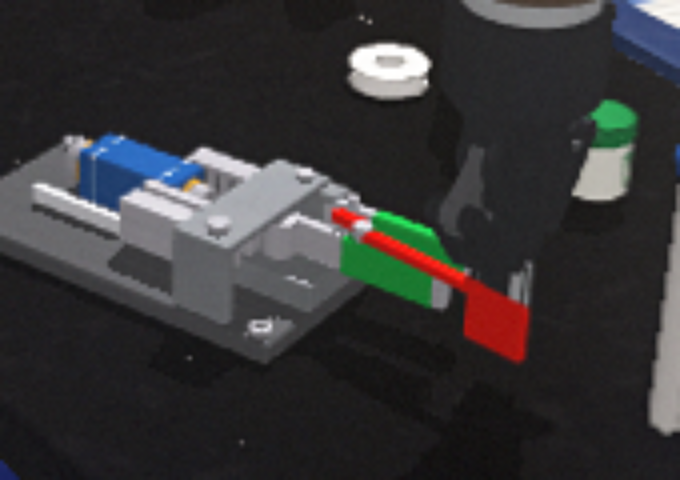

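View pics/t4.png

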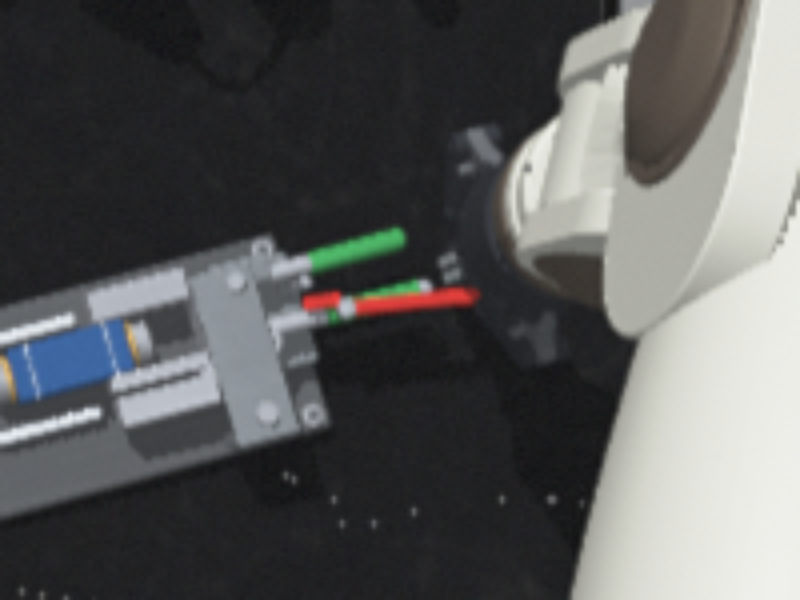

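Request:
{"fn": "move_arm", "kwargs": {
  "commands": [
    {"claw": -1, "travel": [0, -0.3, 0], "turn": 0},
    {"claw": -1, "travel": [0, -0.3, 0], "turn": 0},
    {"claw": -1, "travel": [0, -0.3, 0], "turn": 0}
  ]
}}

```text
time: 4.78
ee_pos: [0.5304, -0.1526, 0.1985]
tcp_rot: [-179.9, 0.0, 106.3]
wrist_force: [0.4, 0.3, -0.1]
opening: -0.0002
```

Request:
{"fn": "move_arm", "kwargs": {
  "commands": [
    {"claw": -1, "travel": [0, -0.3, 0], "turn": 0},
    {"claw": -1, "travel": [0, -0.3, 0], "turn": 0},
    {"claw": -1, "travel": [0, 0, 0], "turn": 0},
    {"claw": -1, "travel": [0, 0, 0], "turn": 0}
  ]
}}

```text
time: 5.12
ee_pos: [0.5249, -0.1543, 0.1987]
tcp_rot: [-180.0, 0.0, 106.3]
wrist_force: [0.5, -1.2, 0.1]
opening: -0.0003
```

```bash
python3 - <<'E'
from h import *
st()
i=viewer.camera("scene"); cv2.imwrite("pics/s5.png",cv2.resize(i[200:320,250:420],None,fx=4,fy=4))
i=viewer.camera("top"); cv2.imwrite("pics/t5.png",cv2.resize(i[150:300,300:500],None,fx=4,fy=4))
E
```

```text
t 5.12 tcp [ 0.5249 -0.1543  0.1987] rot [-179.99    0.    106.25] clamp xyz mm [[-149.5   18.8  198.7]] F [ 0.5 -1.2  0.1] open -0.0003 q [-16.4   5.7 -12.   72.3  -0.   57.4]
```

View pics/s5.png

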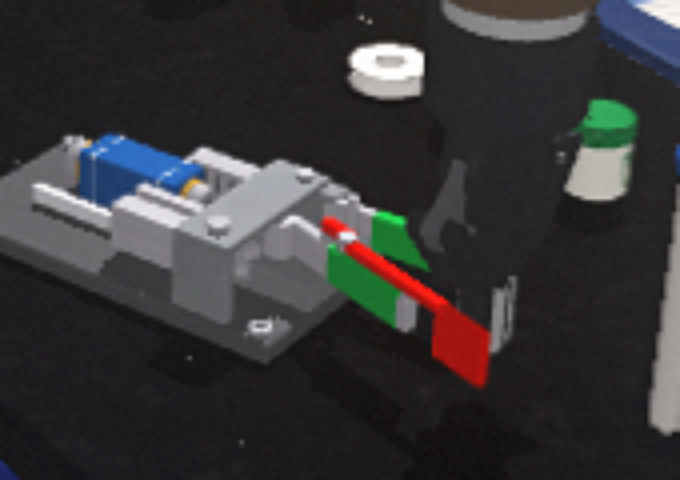

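View pics/t5.png

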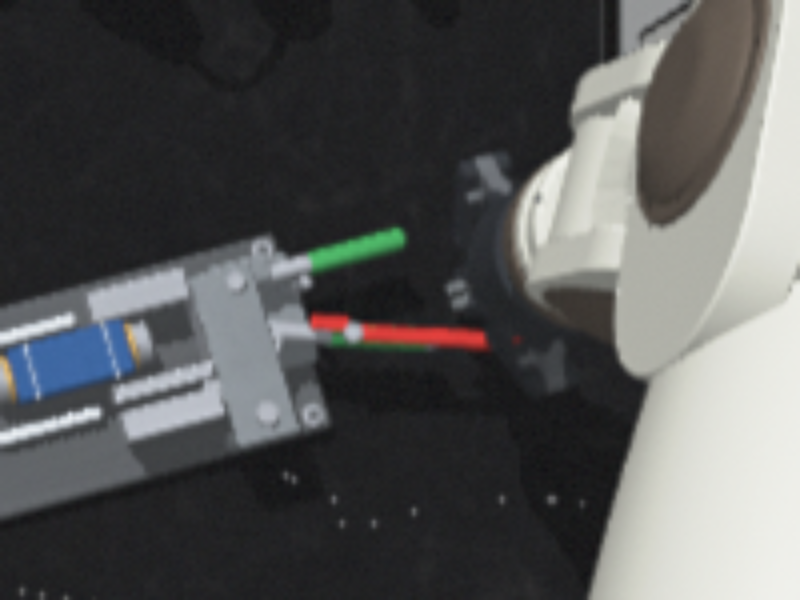

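Request:
{"fn": "move_arm", "kwargs": {
  "commands": [
    {"claw": -1, "travel": [0, 0.3, -2], "turn": 0},
    {"claw": -1, "travel": [0, 0.3, -3.8], "turn": 0},
    {"claw": -1, "travel": [0, 0, -3.8], "turn": 0},
    {"claw": -1, "travel": [3.5, 0, 0], "turn": 0},
    {"claw": -1, "travel": [4, 0, 0], "turn": 0}
  ]
}}

```text
time: 5.63
ee_pos: [0.5107, -0.0811, 0.2973]
tcp_rot: [179.8, 0.1, 106.1]
wrist_force: [0.7, 1.5, -0.7]
opening: -0.0
```

Request:
{"fn": "move_arm", "kwargs": {
  "commands": [
    {"claw": -1, "travel": [4, 0.3, 0], "turn": 0},
    {"claw": -1, "travel": [4, 0.3, 0], "turn": 0},
    {"claw": -1, "travel": [4, 0.3, 0], "turn": 0},
    {"claw": -1, "travel": [4, 0.3, 0], "turn": 0},
    {"claw": -1, "travel": [4, 0, 0], "turn": 0}
  ]
}}

```text
time: 6.05
ee_pos: [0.4648, 0.1167, 0.2949]
tcp_rot: [180.0, 0.0, 106.3]
wrist_force: [0.0, 0.4, -0.3]
opening: 0.0001
```

Request:
{"fn": "move_arm", "kwargs": {
  "commands": [
    {"claw": -1, "travel": [2.5, 0, 0], "turn": 0},
    {"claw": -1, "travel": [0, 0, 0], "turn": 0}
  ]
}}

```text
time: 6.22
ee_pos: [0.4572, 0.1424, 0.2948]
tcp_rot: [180.0, -0.1, 106.5]
wrist_force: [-0.2, -0.1, -0.2]
opening: -0.0001
```

```bash
python3 - <<'E'
from h import *
go(150,0,23)
i=viewer.camera("top"); cv2.imwrite("pics/t6.png",cv2.resize(i[150:300,250:450],None,fx=4,fy=4))
i=viewer.camera("scene"); cv2.imwrite("pics/s6.png",cv2.resize(i[170:320,220:420],None,fx=4,fy=4))
E
```

```text
t 6.22 tcp [0.4572 0.1424 0.2948] rot [ 1.7998e+02 -5.0000e-02  1.0651e+02] clamp xyz mm [[154.3   0.7 294.8]] F [-0.2 -0.1 -0.2] open -0.0001 q [ 17.3  -5.5 -12.5  83.    0.1  90.8]
travel cm [-0.44  0.06  9.88]
```

View pics/t6.png

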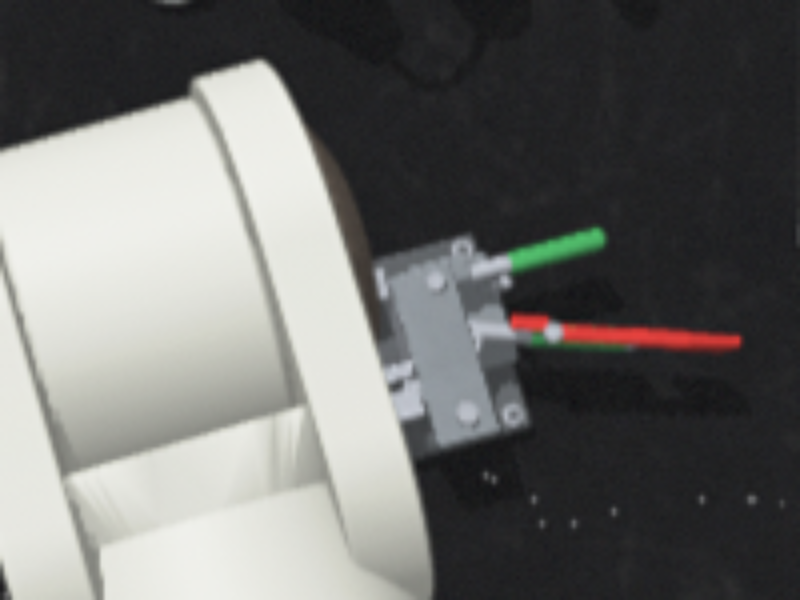

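View pics/s6.png

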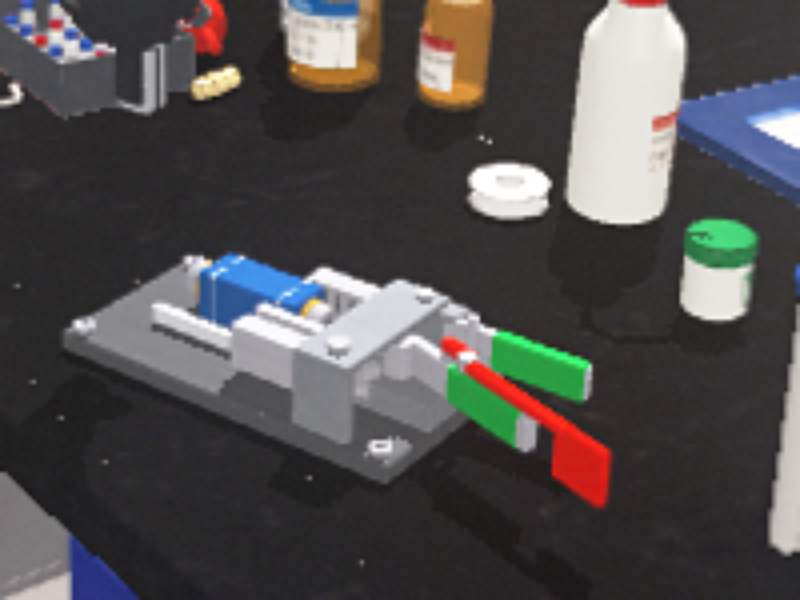

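Request:
{"fn": "move_arm", "kwargs": {
  "commands": [
    {"claw": -1, "travel": [0, 0, 3], "turn": 0},
    {"claw": -1, "travel": [0, 0, 3], "turn": 0},
    {"claw": -1, "travel": [0, 0, 2.5], "turn": 0},
    {"claw": -1, "travel": [0, 0, 1.3], "turn": 0},
    {"claw": -1, "travel": [0, 0, 0], "turn": 0}
  ]
}}

```text
time: 6.73
ee_pos: [0.4576, 0.1374, 0.1935]
tcp_rot: [-179.7, 0.0, 106.2]
wrist_force: [-0.7, 0.1, -0.5]
opening: -0.0003
```

```bash
python3 - <<'E'
from h import *
go(130,0,23)
i=viewer.camera("scene"); cv2.imwrite("pics/s7.png",cv2.resize(i[170:320,220:420],None,fx=4,fy=4))
E
```

```text
t 6.73 tcp [0.4576 0.1374 0.1935] rot [-1.7971e+02  2.0000e-02  1.0617e+02] clamp xyz mm [[149.3   1.7 193.5]] F [-0.7  0.1 -0.5] open -0.0003 q [ 16.7  -3.3 -21.8  71.8  -0.   90.5]
travel cm [-1.93  0.17 -0.25]
```

View pics/s7.png

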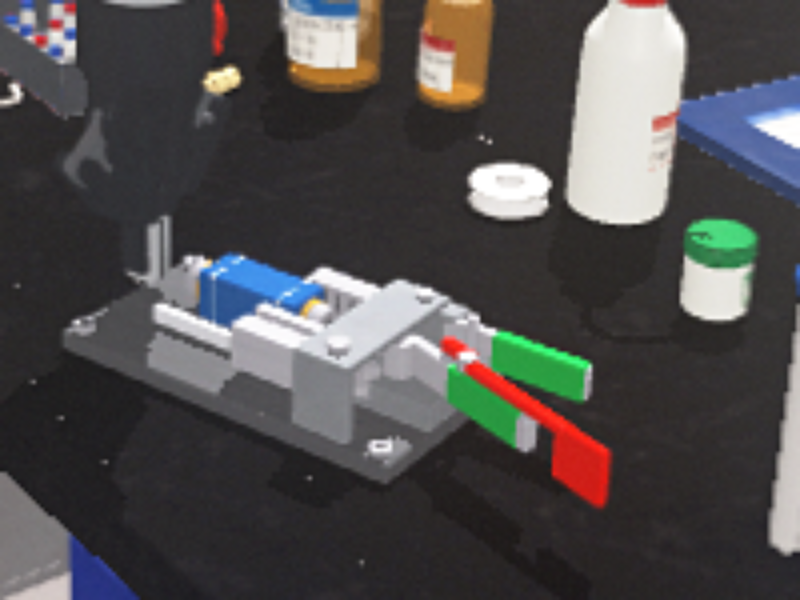

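Request:
{"fn": "move_arm", "kwargs": {
  "commands": [
    {"claw": -1, "travel": [-1, 0.1, 0], "turn": 0},
    {"claw": -1, "travel": [-0.6, 0, 0], "turn": 0},
    {"claw": -1, "travel": [-0.5, 0, 0], "turn": 0},
    {"claw": -1, "travel": [-0.5, 0, 0], "turn": 0},
    {"claw": -1, "travel": [-0.4, 0, 0], "turn": 0}
  ]
}}

```text
time: 7.2
ee_pos: [0.4682, 0.1099, 0.1978]
tcp_rot: [179.9, -0.1, 106.3]
wrist_force: [-1.3, 3.9, 3.5]
opening: -0.0002
```

Request:
{"fn": "move_arm", "kwargs": {
  "commands": [
    {"claw": -1, "travel": [-0.4, 0, 0], "turn": 0},
    {"claw": -1, "travel": [-0.4, 0, 0], "turn": 0},
    {"claw": -1, "travel": [-0.3, 0, 0], "turn": 0}
  ]
}}

```text
time: 7.45
ee_pos: [0.4709, 0.0995, 0.1969]
tcp_rot: [180.0, -0.0, 106.3]
wrist_force: [-1.2, 3.4, 2.9]
opening: -0.0001
```

```bash
python3 - <<'E'
from h import *
go(101,0,23)
i=viewer.camera("scene"); cv2.imwrite("pics/s8.png",cv2.resize(i[170:320,220:420],None,fx=4,fy=4))
E
```

```text
t 7.45 tcp [0.4709 0.0995 0.1969] rot [ 1.7998e+02 -1.0000e-02  1.0628e+02] clamp xyz mm [[109.3  -0.5 196.9]] F [-1.2  3.4  2.9] open -0.0001 q [ 11.9  -3.2 -21.2  71.9   0.   85.6]
travel cm [-0.83 -0.05  0.09]
```

View pics/s8.png

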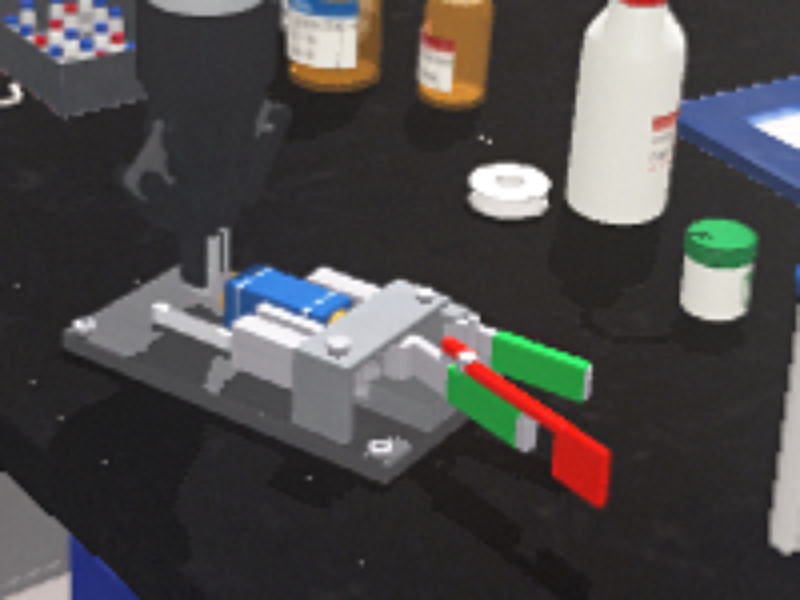

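Request:
{"fn": "move_arm", "kwargs": {
  "commands": [
    {"claw": -1, "travel": [-0.2, 0, 0], "turn": 0},
    {"claw": -1, "travel": [-0.2, 0, 0], "turn": 0},
    {"claw": -1, "travel": [-0.2, 0, 0], "turn": 0}
  ]
}}

```text
time: 7.75
ee_pos: [0.4725, 0.094, 0.1967]
tcp_rot: [-180.0, -0.0, 106.3]
wrist_force: [-1.3, 3.7, 2.6]
opening: 0.0003
```

Request:
{"fn": "move_arm", "kwargs": {
  "commands": [
    {"claw": -1, "travel": [-0.1, 0, 0], "turn": 0},
    {"claw": -1, "travel": [-0.1, 0, 0], "turn": 0}
  ]
}}

```text
time: 7.92
ee_pos: [0.473, 0.092, 0.1967]
tcp_rot: [-180.0, -0.0, 106.3]
wrist_force: [-0.3, 4.0, 2.7]
opening: 0.0
```

Request:
{"fn": "move_arm", "kwargs": {
  "commands": [
    {"claw": -1, "travel": [-0.1, 0, 0], "turn": 0},
    {"claw": -1, "travel": [-0.1, 0, 0], "turn": 0}
  ]
}}

```text
time: 8.08
ee_pos: [0.4734, 0.0907, 0.1967]
tcp_rot: [-180.0, -0.2, 106.3]
wrist_force: [-4.1, 14.6, 3.7]
opening: -0.0001
```

Request:
{"fn": "move_arm", "kwargs": {
  "commands": [
    {"claw": -1, "travel": [-0.05, 0, 0], "turn": 0},
    {"claw": -1, "travel": [0, 0, 0], "turn": 0}
  ]
}}

```text
time: 8.25
ee_pos: [0.4734, 0.0906, 0.1967]
tcp_rot: [-180.0, -0.2, 106.3]
wrist_force: [-4.3, 13.3, 4.7]
opening: 0.0003
```

```bash
python3 - <<'E'
from h import *
st()
i=viewer.camera("scene"); cv2.imwrite("pics/s9.png",cv2.resize(i[190:290,240:400],None,fx=5,fy=5))
E
```

```text
t 8.25 tcp [0.4734 0.0906 0.1967] rot [-180.     -0.21  106.34] clamp xyz mm [[100.   -0.4 196.7]] F [-4.3 13.3  4.7] open 0.0003 q [ 10.8  -3.  -21.1  71.9   0.2  84.4]
```

View pics/s9.png

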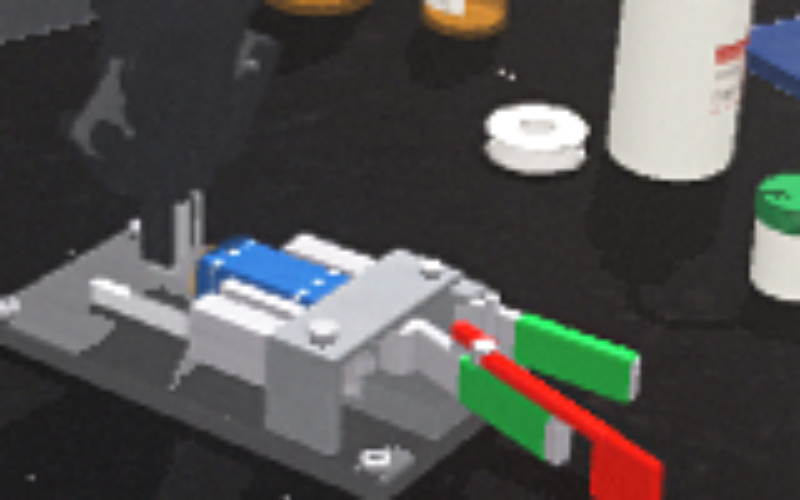

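Request:
{"fn": "move_arm", "kwargs": {
  "commands": [
    {"claw": -1, "travel": [0.5, 0, 0], "turn": 0},
    {"claw": -1, "travel": [1.5, 0, 0], "turn": 0},
    {"claw": -1, "travel": [0, 0, -3], "turn": 0},
    {"claw": -1, "travel": [0, 0, -4], "turn": 0},
    {"claw": -1, "travel": [0, 0, -4], "turn": 0}
  ]
}}

```text
time: 8.72
ee_pos: [0.4675, 0.1087, 0.3068]
tcp_rot: [-179.8, 0.1, 106.3]
wrist_force: [1.6, 0.5, 0.2]
opening: 0.0001
```

```bash
python3 - <<'E'
from h import *
f=lambda c:np.array([250,150])+(np.array(c,float)+.5)/4-.5
print(cl(onz('top',f([(740,342),(555,332)]),.057)).round(1))
print(cl(onz('top',f([(600,238),(632,347),(540,342)]),.050)).round(1))
go(-108,10,110)
i=viewer.camera("scene"); cv2.imwrite("pics/s10.png",cv2.resize(i[190:290,240:400],None,fx=5,fy=5))
E
```

```text
[[-169.4   57.2   57. ]
 [ -76.2   26.2   57. ]]
[[-116.4  -16.1   50. ]
 [-115.3   44.5   50. ]
 [ -68.6   29.1   50. ]]
t 8.72 tcp [0.4675 0.1087 0.3068] rot [-1.7981e+02  8.0000e-02  1.0627e+02] clamp xyz mm [[1.191e+02 2.000e-01 3.068e+02]] F [1.6 0.5 0.2] open 0.0001 q [ 13.1  -5.3 -11.   84.5  -0.1  86.8]
travel cm [-22.71  -0.97   2.41]
```

View pics/s10.png

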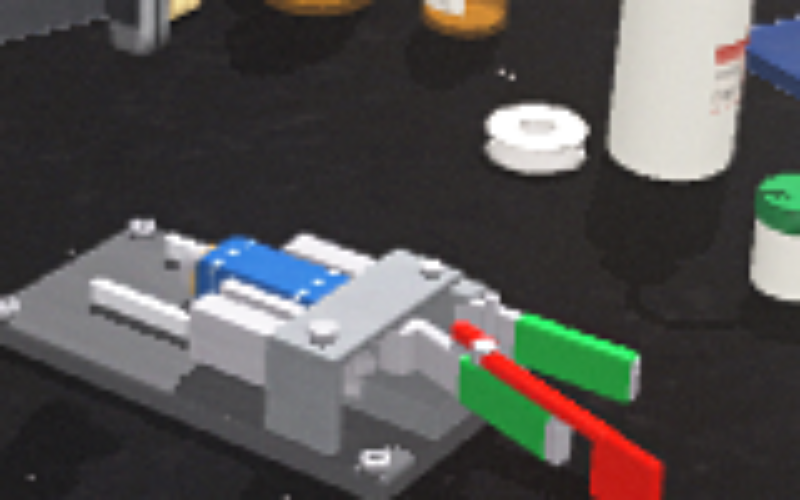

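Request:
{"fn": "move_arm", "kwargs": {
  "commands": [
    {"claw": 1, "travel": [-4, -0.4, 0], "turn": 0},
    {"claw": 1, "travel": [-4, -0.4, 0], "turn": 0},
    {"claw": 1, "travel": [-4, -0.4, 0], "turn": 0},
    {"claw": 1, "travel": [-4, 0, 0], "turn": 0},
    {"claw": 1, "travel": [-4, 0, 0], "turn": 0}
  ]
}}

```text
time: 9.18
ee_pos: [0.5125, -0.0886, 0.3065]
tcp_rot: [-180.0, 0.1, 106.3]
wrist_force: [0.3, -0.1, 0.4]
opening: 0.0603
```

Request:
{"fn": "move_arm", "kwargs": {
  "commands": [
    {"claw": 1, "travel": [-2.4, 0, 0], "turn": 0},
    {"claw": 1, "travel": [0, 0, 2.4], "turn": 0},
    {"claw": 1, "travel": [0, 0, 0], "turn": 0}
  ]
}}

```text
time: 9.43
ee_pos: [0.5187, -0.1111, 0.2787]
tcp_rot: [-179.7, -0.1, 106.1]
wrist_force: [-1.0, 0.1, -0.8]
opening: 0.0855
```

```bash
python3 - <<'E'
from h import *
go(-105,12,12)
i=viewer.camera("scene"); cv2.imwrite("pics/s11.png",cv2.resize(i[170:320,250:450],None,fx=4,fy=4))
i=viewer.camera("top"); cv2.imwrite("pics/t11.png",cv2.resize(i[150:300,300:500],None,fx=4,fy=4))
E
```

```text
t 9.43 tcp [ 0.5187 -0.1111  0.2787] rot [-1.7970e+02 -8.0000e-02  1.0609e+02] clamp xyz mm [[-106.3   12.6  278.7]] F [-1.   0.1 -0.8] open 0.0855 q [-12.1   1.9  -7.1  81.3  -0.1  61.8]
travel cm [0.11 0.11 9.37]
```

View pics/s11.png

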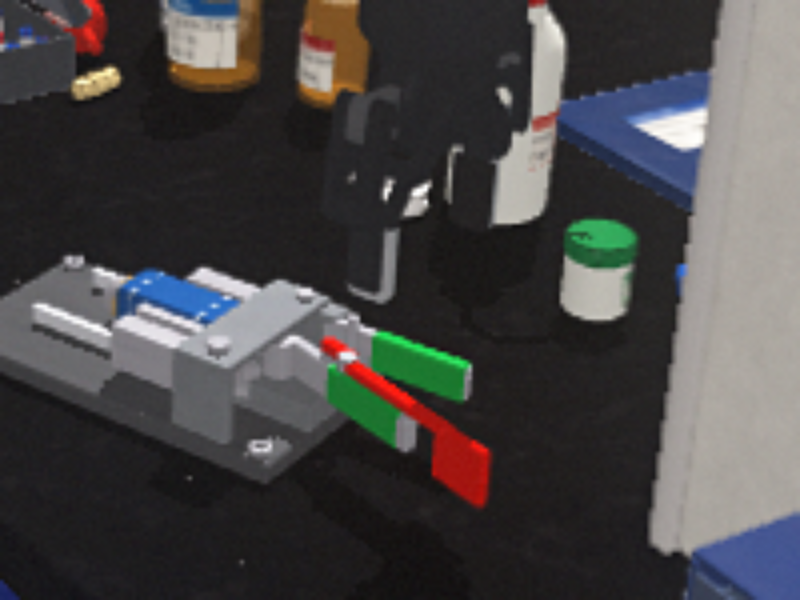

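View pics/t11.png

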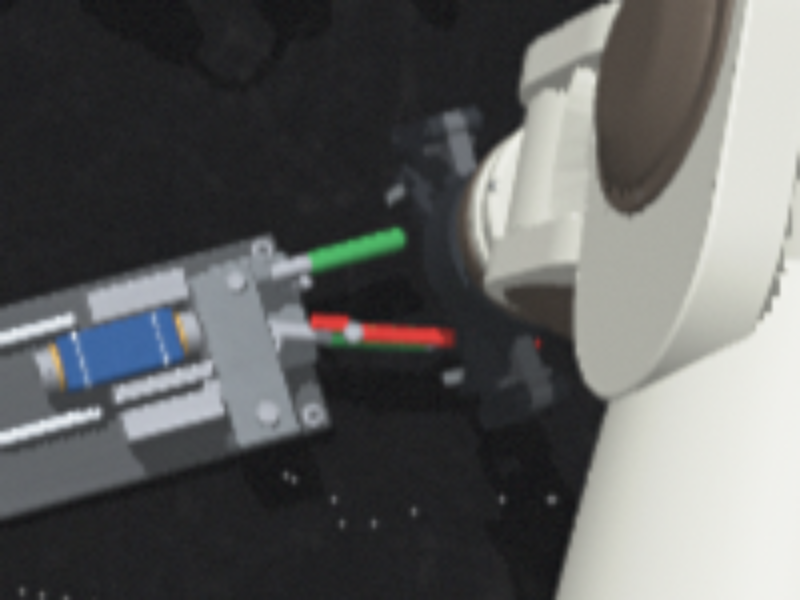

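Request:
{"fn": "move_arm", "kwargs": {
  "commands": [
    {"claw": 1, "travel": [0, 0, 2.5], "turn": 0},
    {"claw": 1, "travel": [0, 0, 2.5], "turn": 0},
    {"claw": 1, "travel": [0, 0, 1], "turn": 0},
    {"claw": 1, "travel": [0, 0, 0], "turn": 0}
  ]
}}

```text
time: 9.87
ee_pos: [0.5186, -0.1086, 0.2211]
tcp_rot: [-179.8, -0.1, 106.3]
wrist_force: [0.3, 0.8, 1.2]
opening: 0.0853
```

```bash
python3 - <<'E'
from h import *
go(-105,12,12)
i=viewer.camera("scene"); cv2.imwrite("pics/s12.png",cv2.resize(i[170:320,250:450],None,fx=4,fy=4))
i=viewer.camera("top"); cv2.imwrite("pics/t12.png",cv2.resize(i[150:300,300:500],None,fx=4,fy=4))
E
```

```text
t 9.87 tcp [ 0.5186 -0.1086  0.2211] rot [-1.7982e+02 -8.0000e-02  1.0634e+02] clamp xyz mm [[-103.9   12.   221.1]] F [0.3 0.8 1.2] open 0.0853 q [-11.8   2.9 -12.5  74.8  -0.   61.8]
travel cm [-0.12  0.01  3.61]
```

View pics/s12.png

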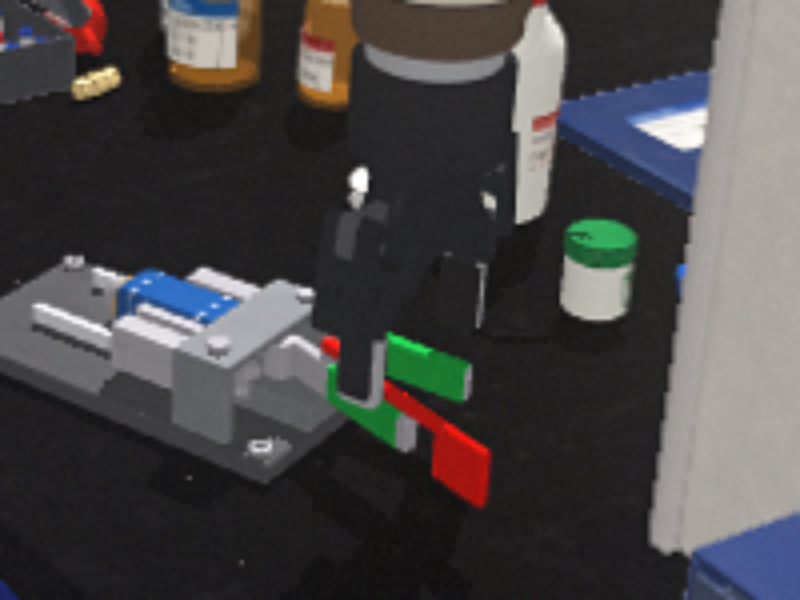

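View pics/t12.png

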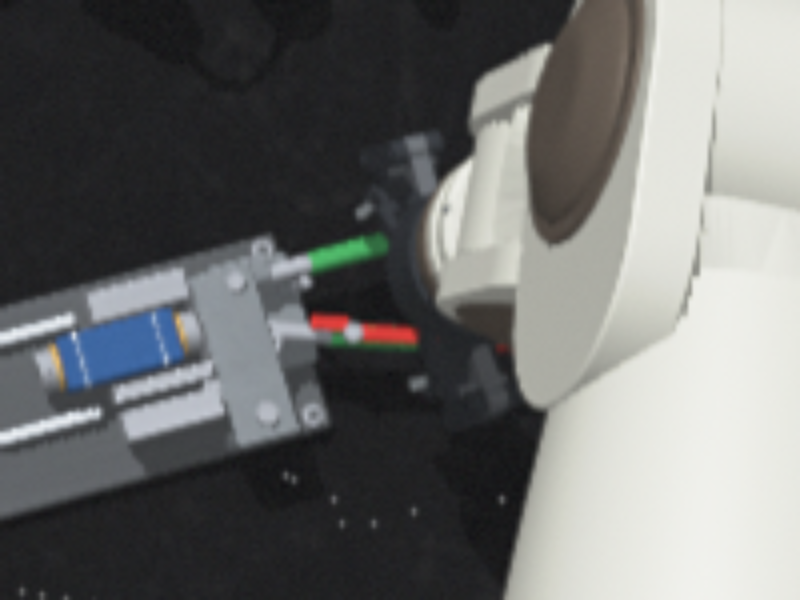

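Request:
{"fn": "move_arm", "kwargs": {
  "commands": [
    {"claw": 1, "travel": [0, 0, 1.5], "turn": 0},
    {"claw": 1, "travel": [0, 0, 1.3], "turn": 0},
    {"claw": 1, "travel": [0, 0, 0.6], "turn": 0},
    {"claw": 1, "travel": [0, 0, 0], "turn": 0}
  ]
}}

```text
time: 10.3
ee_pos: [0.5194, -0.1093, 0.1888]
tcp_rot: [-180.0, -0.0, 106.3]
wrist_force: [-0.5, 1.0, 0.8]
opening: 0.0852
```

```bash
python3 - <<'E'
from h import *
st()
i=viewer.camera("scene"); cv2.imwrite("pics/s13.png",cv2.resize(i[170:320,250:450],None,fx=4,fy=4))
E
```

```text
t 10.3 tcp [ 0.5194 -0.1093  0.1888] rot [-1.7998e+02 -1.0000e-02  1.0628e+02] clamp xyz mm [[-104.8   11.5  188.8]] F [-0.5  1.   0.8] open 0.0852 q [-11.9   3.9 -15.1  71.1  -0.   61.8]
```

View pics/s13.png

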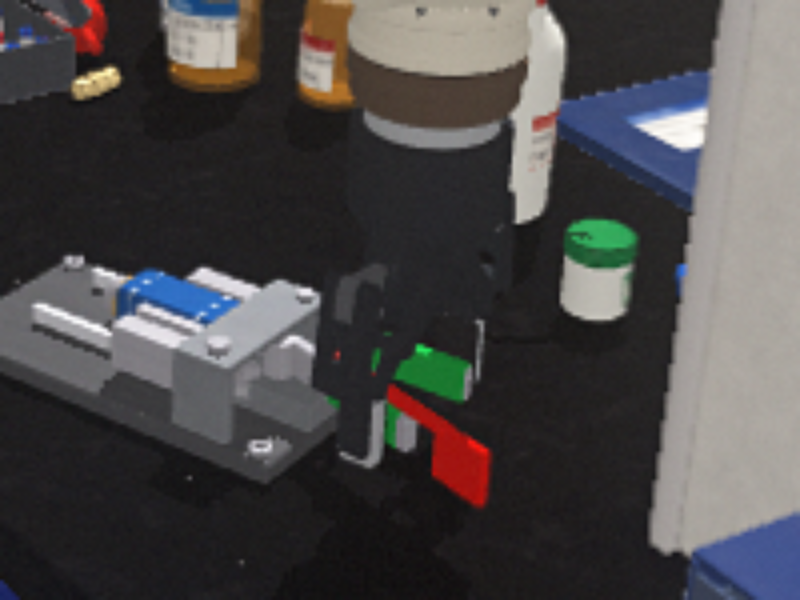

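Request:
{"fn": "move_arm", "kwargs": {
  "commands": [
    {"claw": 1, "travel": [0, 0.5, 0], "turn": 0},
    {"claw": 0.8, "travel": [0, 0.5, 0], "turn": 0},
    {"claw": 0.6, "travel": [0, 0.4, 0], "turn": 0},
    {"claw": 0.5, "travel": [0, 0, 0], "turn": 0},
    {"claw": 0.4, "travel": [0, 0, 0], "turn": 0}
  ],
  "squeeze": 30
}}

```text
time: 10.77
ee_pos: [0.5326, -0.1056, 0.1891]
tcp_rot: [-179.9, 0.0, 106.3]
wrist_force: [-7.8, -2.3, 6.9]
opening: 0.0599
```

Request:
{"fn": "move_arm", "kwargs": {
  "commands": [
    {"claw": 0.2, "travel": [0, 0, 0], "turn": 0},
    {"claw": 0.1, "travel": [0, 0, 0], "turn": 0},
    {"claw": 0, "travel": [0, 0, 0], "turn": 0}
  ]
}}

```text
time: 11.02
ee_pos: [0.5328, -0.1057, 0.189]
tcp_rot: [-180.0, 0.0, 106.3]
wrist_force: [-0.4, -0.3, 0.3]
opening: 0.0425
```

```bash
python3 - <<'E'
from h import *
st()
i=viewer.camera("scene"); cv2.imwrite("pics/s14.png",cv2.resize(i[170:320,250:450],None,fx=4,fy=4))
i=viewer.camera("top"); cv2.imwrite("pics/t14.png",cv2.resize(i[150:300,300:500],None,fx=4,fy=4))
E
```

```text
t 11.02 tcp [ 0.5328 -0.1057  0.189 ] rot [-1.7997e+02  1.0000e-02  1.0626e+02] clamp xyz mm [[-105.    -2.5  189. ]] F [-0.4 -0.3  0.3] open 0.0425 q [-11.2   5.5 -13.3  71.2  -0.   62.5]
```

View pics/s14.png

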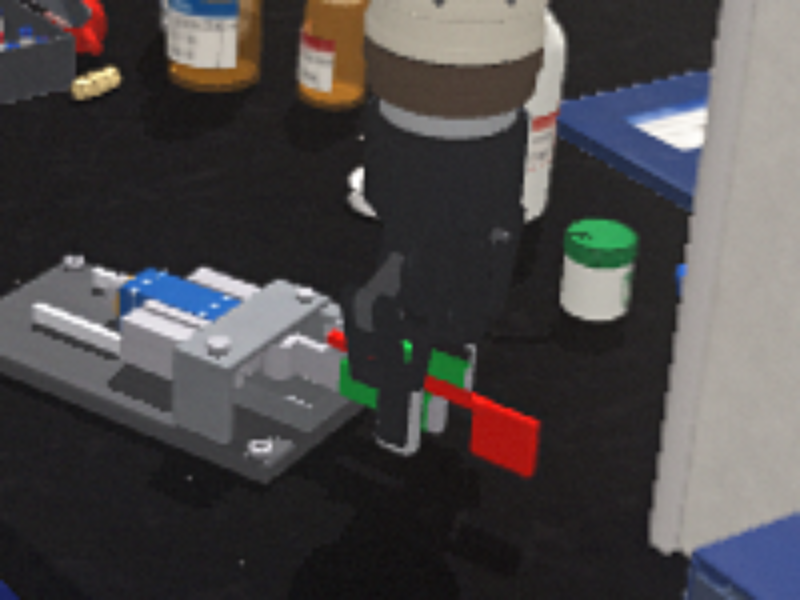

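View pics/t14.png

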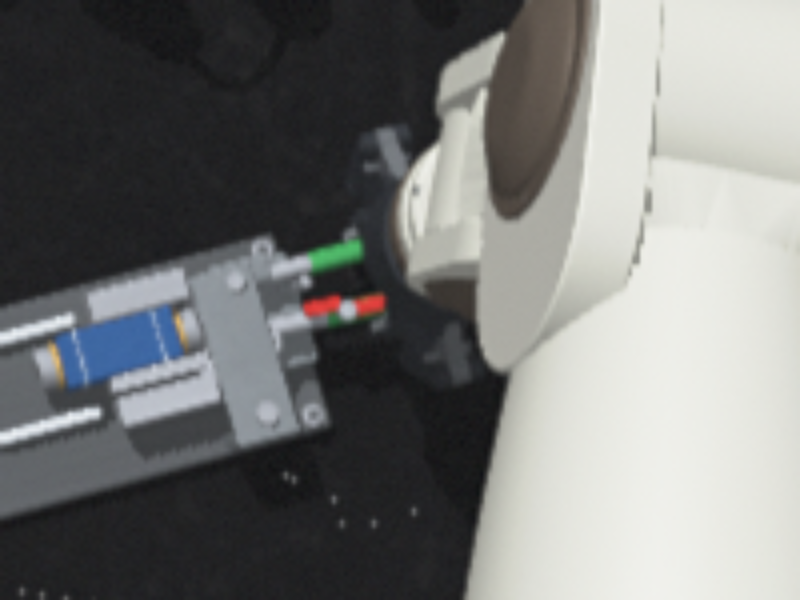

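Request:
{"fn": "move_arm", "kwargs": {
  "commands": [
    {"claw": -0.1, "travel": [0, 0, 0], "turn": 0},
    {"claw": -0.2, "travel": [0, 0, 0], "turn": 0},
    {"claw": -0.3, "travel": [0, 0, 0], "turn": 0},
    {"claw": -0.3, "travel": [0, 0, 0], "turn": 0}
  ],
  "squeeze": 25
}}

```text
time: 11.45
ee_pos: [0.5348, -0.105, 0.1896]
tcp_rot: [179.6, 0.0, 106.3]
wrist_force: [12.8, 4.0, -2.7]
opening: 0.0348
```

Request:
{"fn": "move_arm", "kwargs": {
  "commands": [
    {"claw": 0, "travel": [0, 0, 0], "turn": 0},
    {"claw": 0.3, "travel": [0, 0, 0], "turn": 0},
    {"claw": 0.6, "travel": [0, 0, 0], "turn": 0},
    {"claw": 0.8, "travel": [0, 0, 0], "turn": 0},
    {"claw": 0.8, "travel": [0, 0, 0], "turn": 0}
  ]
}}

```text
time: 11.87
ee_pos: [0.5327, -0.1056, 0.1886]
tcp_rot: [-180.0, -0.0, 106.3]
wrist_force: [0.3, -0.0, -0.0]
opening: 0.0769
```

Request:
{"fn": "move_arm", "kwargs": {
  "commands": [
    {"claw": 0.8, "travel": [0, 0, -1.5], "turn": 0},
    {"claw": 0.8, "travel": [0, 0, -3], "turn": 0},
    {"claw": 0.8, "travel": [0, 0, -4], "turn": 0},
    {"claw": 0.8, "travel": [0, 0, -4], "turn": 0},
    {"claw": 0.8, "travel": [0, 0, -3], "turn": 0}
  ]
}}

```text
time: 12.28
ee_pos: [0.5325, -0.1056, 0.347]
tcp_rot: [179.9, 0.1, 106.3]
wrist_force: [0.3, 0.3, 0.7]
opening: 0.0766
```

Request:
{"fn": "move_arm", "kwargs": {
  "commands": [
    {"claw": 0.8, "travel": [0, -4, 0], "turn": 0},
    {"claw": 0.8, "travel": [0, -4, 0], "turn": 0},
    {"claw": 0.8, "travel": [0, -4, 0], "turn": 0},
    {"claw": 0.8, "travel": [0, -4, 0], "turn": 0},
    {"claw": 0.8, "travel": [0, 0, 0], "turn": 0}
  ]
}}

```text
time: 12.7
ee_pos: [0.3746, -0.151, 0.3444]
tcp_rot: [-180.0, 0.0, 106.1]
wrist_force: [0.2, 0.8, 0.4]
opening: 0.0769
```

```bash
python3 - <<'E'
from h import *
st()
i=viewer.camera("scene"); cv2.imwrite("pics/scene15.png",i); j=viewer.camera("top"); cv2.imwrite("pics/top15.png",j)
B=[(-60,155,-40,72,0,12),(12,78,-15,15,12,42),(-175,-141,9,15,27,57)]
overlay('top',j,B,(265,195,440,295),'pics/ot15.png')
overlay('scene',i,[],(225,220,400,300),'pics/os15.png')
hsv=cv2.cvtColor(j,cv2.COLOR_BGR2HSV)
m=cv2.inRange(hsv,(95,120,60),(125,255,255)); m[:200]=0;m[260:]=0;m[:,:280]=0;m[:,370:]=0
m=cv2.morphologyEx(m,cv2.MORPH_CLOSE,np.ones((5,5)))
c=max(cv2.findContours(m,0,2)[0],key=cv2.contourArea); print(cl(onz('top',cv2.boxPoints(cv2.minAreaRect(c)),.042)).round(1))
m=cv2.inRange(hsv,(0,150,80),(6,255,255)); m[:195]=0;m[245:]=0;m[:,:370]=0
v,u=np.nonzero(m);P=cl(onz('top',np.c_[u,v],.057))
if len(P):
  s=P[:,0]<-85; print(np.polyfit(P[s,0],P[s,1],1),P[:,0].min())
E
```

```text
t 12.7 tcp [ 0.3746 -0.151   0.3444] rot [-1.7995e+02  3.0000e-02  1.0615e+02] clamp xyz mm [[-104.3  162.2  344.4]] F [0.2 0.8 0.4] open 0.0769 q [-21.9 -15.9 -15.9  90.   -0.1  51.9]
[[ 76.2 -14.4  42. ]
 [ 12.5 -14.4  42. ]
 [ 13.1  15.   42. ]
 [ 76.5  14.9  42. ]]
[7.48380715e-03 1.14107534e+01] -174.61387249114634
```

View pics/ot15.png

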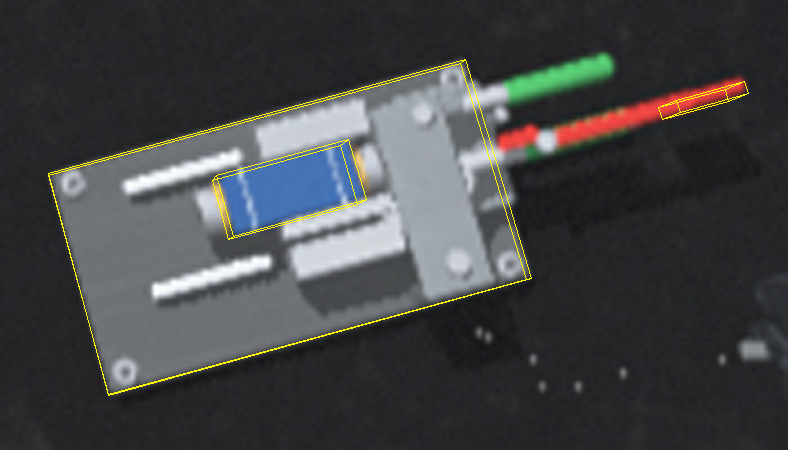

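View pics/os15.png

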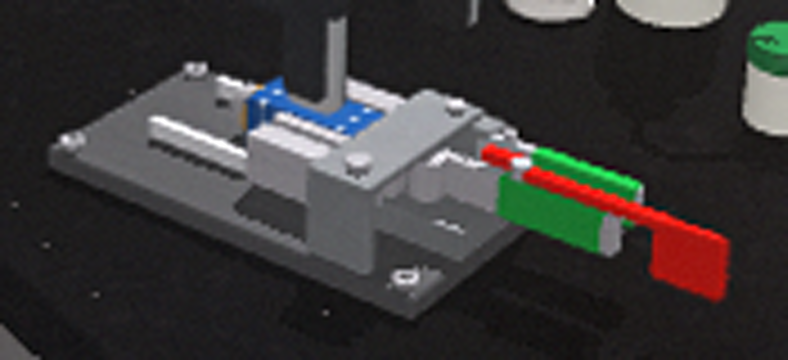

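```bash
python3 - <<'E'
from h import *
a=cv2.imread('pics/top0.png').astype(int);b=cv2.imread('pics/top15.png').astype(int)
for n,(x0,y0,x1,y1) in dict(tape=(278,123,308,155),jar=(355,122,382,152),union=(178,145,192,170),wrench=(120,268,190,290)).items(): print(n,abs(a-b)[y0:y1,x0:x1].mean())
print(bot.job_done())
E
```

```text
tape 7.172569444444444
jar 8.794238683127572
union 8.254285714285714
wrench 7.688311688311688
the job is handed in; nothing more can be done
None
```

The job is handed in, and the pictures show the filter home and the pliers locked on it again. The hand-in gave no verdict. It took about 13 s of the 50 s allowed.

I pushed the red lever's paddle with the closed fingers until the pliers sprang open. Then I pushed the filter's outer nut until the force rose from about 4 to 15 N against the stop. Last, I squeezed the two handles between the fingers until they locked, and moved the arm clear.

**Last checks, after the arm had moved away:**
- **Filter position:** the blue body's middle measures at clamp x of about 44.6 mm (45 mm when home). That puts the inner end about 0.4 mm from the stop, within the camera error of about 2 mm. It lies square, with its sides at y of about -14.4 and +15 mm.
- **Lever and handle:** both are back at their starting locked place in the picture; the lever tip is at x = -174.6 mm, the same as at the start.
- **Contact:** the wrist force is about zero and the gripper is clear of everything.
- **Bystanders:** I made no contact with any of them. The before and after top pictures differ by a uniform 7 to 9 grey levels over all four. I read that as image noise and did not measure their positions again.

**Not confirmed:**
- **Camera disagreement:** the scene camera disagreed with the top camera by about 2 pixels (3 to 4 mm). The fingertip showed a similar shift in the scene view, so I trusted the top camera.
- **Clamping force:** I could not measure the grip on the filter directly.

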